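Tap a tray home in the holding cabinet and latch its door

ROBOT

A 6-joint arm with a two-finger parallel gripper is mounted at the origin on the work surface. World frame = base frame: x ahead of the robot, y to its left, z up, the work surface at z = 0. Lengths are in m, angles in rad, forces in N, time in s.
With the tool pointing down it reaches from about 0.35 to 0.775 m from the base axis. Payload 5.5 kg.
Tool frame: the origin (TCP) lies on the centre line of the jaws, within the pads' length; the fingertips stand 8 mm ahead of it and the grasp point (between the pads) lies 11 mm behind it; z points along the fingers, y is the direction in which the jaws open and shut (so a half turn about z gives the same grasp; the last joint's range is limited). The gripper opens to 85 mm and grips with 20 to 120 N. Pads are 22 mm wide; open, the fingers measure 114 mm over their backs; the gripper's body (76 mm by 85 mm) begins 54 mm behind the grasp point. The pads swing forward as they close: fully open they stand 13 mm farther back than shut.
Start: joints at [0.992, 0.313, 0.046, 1.304, 0, 1.431], TCP at [0.244, 0.521, 0.239] pointing down, gripper open.
Joint ranges: [-2.76, 2.76], [-0.86, 1.69], [-1.03, 1.26], [-2.2, 2.34], [-1.47, 1.5], [-3.14, 3.14]. Speed limits (rad/s): [2.57, 2.57, 3.14, 3.14, 3.14, 3.14].

INTERFACE

Orientations are given as a unit quaternion [w, x, y, z].
In Python, from workcell import env gives the robot as it stands. The module is installed in compiled form; this text tells all that it offers.
- The arm moves only by the tool play_rows, never from a script. Its argument "steps" is a list of rows, each an object with "claw": the closure in counts, from 0 (fully open) to 255 (shut); "dp": the shift along the tool's x, y, z in m, a list of three; "angular": the turn, a rotation vector about the tool's x, y, z in degrees, a list of three. In form: [{"claw": claw, "dp": [dx, dy, dz], "angular": [wx, wy, wz]}, ...]. A call has exactly 8 rows; each row shifts and turns the commanded pose from where the row before left it, along the tool's axes as they then stand; what a row does not reach is not made up. A row lasts 1/12 s, in which the tool goes at most 41.7 mm and 7.16 degrees, less where a joint would pass 70% of its speed; a pose out of reach is approached as far as the arm can. A call is refused whole if a number of a shift passes 0.0417 or a number of a turn 7.16, either way. A call with a gripper value outside its range is refused whole. The fingers move at their own pace and stop on an object; "force" is the grip in N (left out, the last holds). Time passes only in rows, so rows that do not move let the fingers close, or fill a call up. It gives the time, the measured TCP pose, the force and the opening at its end, in the units of the state.
- env.get_state(): the state, without advancing time (a new reading comes with each control period).
- env.read_camera(name): name is "side" or "top"; returns (picture, depth): 384x512x3 uint8, red, green, blue; 384x512 float32, m along the optical axis (not along the pixel's ray), 0 where there is no reading.
- env.calibration(name): a dict with "fx", "fy", "cx", "cy" (pixels), "k1" (the pictures are not rectified: a ray, as slopes to the right and down, at radius r is drawn at 1 + k1 r^2 times it, then the intrinsics apply), "world_from_camera" (4x4, takes a point from camera to world coordinates). Camera axes: x right, y down, z forward; pixel columns grow to the right and rows downward; lengths in m; the calibration is good to about 2 mm. A picture is of the moment at which its call begins. calibration takes no time and is no camera call.
- env.hand_in(): hands the job in, once; it reports no verdict.
The state is a dict: "clock": time; "joint_pos": joint angles; "qvel": joint speeds; "tau": joint torques, N m; "tcp_pos": TCP position; "orientation": TCP orientation; "wrist_force": force on the tool from outside, world axes, zero at the start; "ft_torque": the same for the moment, N m; "finger_gap": finger opening in m.
Only numpy, scipy, OpenCV 4.12 (cv2) and the standard library are available. Lean on these libraries where they do the work, as an engineer would, in place of code of your own. Each camera call takes 0.05 s, during which the arm holds its last target. There are 200 camera calls.

TASK

Pick up the bench scraper and, pushing with it and never with the hand, gently tap the half-inserted tartlet tray into the little white cabinet until it is fully home against the backstop hidden inside. Then lay the scraper back down on the bench and push the cabinet door shut against its gasket until the latch catches, so that it stays shut. Leave the tub, the jar and the bowl alone.

Things in the scene. Friction and masses are not known exactly. Their poses are not given: they have to be found in the camera images.
- mouth (a point): Low fixed white enamelled cabinet on the bench, 200 wide (y), 290 deep (x), 110 high. Point: middle of its mouth's bottom edge, at bench height; x points into it, z up. Inside: floor top 12 above the bench, side walls 168 apart that guide the tray, roof underside 98 up. Hidden inside at mid-width is a fixed backstop: a tray fully home has its front edge somewhere from 10 to 28 inside the mouth.
- tray: Open aluminium tray with six tartlet tins fixed in it, 200 long (x), 160 wide (y), 35 high, 0.4 to 0.65 kg. Origin: centre of its underside, 12 above the bench on the cabinet floor; x points into the cabinet, so its front wall is 100 from the origin towards -x. The front sticks 30 to 75 out of the mouth at first. It slides against friction of 2 to 5 N.
- buffer (a joint): Small sprung button at mid-width on the face of the hidden backstop, in m: 0 = untouched, standing 6 mm proud; 0.006 = flush, the tray hard against the backstop. It takes about 1 N and cannot push the tray back.
- handle (a point): Bench scraper lying handle up on the bench, 0.2 kg. Point: centre of its wooden handle block, 28 thick (x), 110 long (y), 34 high (z), 17 above the bench. A flat white blade, 104 wide and 4 thick, flush with the handle's underside, runs out along +x and ends 115 from this point. Centre of mass about 25 from this point towards the blade.
- hinge (a point): Foot of the door's vertical hinge, at bench height, 100 along +y from mouth, same axes. The door is a flat white panel 200 wide, 14 thick, 2 to 108 above the bench. Shut, it covers the mouth, outer face 15 in front of it; at 1.57 rad it points along -x and its outer face looks along +y, 15 from the hinge line.
- door (a joint): Door angle, rad: 0 = shut, near 1.7 = open as found; swings outward from the mouth about hinge and stays where left (light friction). Below about 0.10 a sprung catch at the free edge and the rubber gasket resist with about 6 N at that edge; past 0.05 it snaps in and then rests at about 0.01. Let go sooner, it springs back a little.
- door_edge (a point): Middle of the door's free vertical edge, on the outer face, 55 above the bench, 200 from the hinge.
- tub: Brownish plastic tub, open, 120 x 100 x 70 high; origin at the centre of its underside. A bystander.
- jar: Glass jar with a metal cap, 68 diameter, 100 high; origin at the centre of its underside. A bystander.
- bowl: Steel bowl, 120 diameter, 50 high; origin at the centre of its underside. A bystander.
Not all that is in view belongs to the job. Leave any pink or purple look-alike of the part that bears handle alone.

How it is judged:
By the outcome, as a careful person would: the job done as asked, in the order asked, and still so for the second after the job is handed in, with the robot touching nothing.
It also fails if it takes over 72 s, if anything falls off the work surface, if the arm or the gripper's body presses on something with over 40 N, if the wrist force passes 120 N, or if a joint passes its speed limit or range.

## Working session

There is one attempt and no reset: what is moved stays moved. The work goes in short steps, Python scripts to look and compute and a tool call to move; the robot and the scene stay as the last step left them, time stands still between calls to the robot, and variables do not carry over. Pictures are saved under pics/ and viewed, about 8 in all and at most 12, crops included, and the job is handed in when it is done.

Besides the shell and the picture viewer there is one more tool, called as name([rows], argument=value, ...), one row to a line, values as JSON. play_rows: Moves the arm, as the interface text tells. Its arguments: {"type":"object","properties":{"steps":{"type":"array","items":{"type":"object","properties":{"claw":{"type":"number"},"dp":{"type":"array","items":{"type":"number"}},"angular":{"type":"array","items":{"type":"number"}}}}},"force":{"type":"number"}},"required":["steps"]}

```bash
mkdir -p pics
cat > h.py <<'E'
import numpy as np, cv2
from workcell import env
def shot(name,fn=None,crop=None,scale=1):
    p,d=env.read_camera(name)
    np.savez('last_'+name+'.npz',p=p,d=d)
    if fn: save(p,fn,crop,scale)
    return p,d
def save(p,fn,crop=None,scale=1):
    if crop: p=p[crop[1]:crop[3],crop[0]:crop[2]]
    cv2.imwrite('pics/'+fn,cv2.resize(p[:,:,::-1],None,fx=scale,fy=scale,interpolation=cv2.INTER_CUBIC))
def ray(name,u,v):
    c=env.calibration(name)
    K=np.array([[c['fx'],0,c['cx']],[0,c['fy'],c['cy']],[0,0,1]])
    q=cv2.undistortPoints(np.array([[[u,v]]],float),K,np.array([c['k1'],0,0,0,0]))[0,0]
    T=np.array(c['world_from_camera']); return T,np.array([q[0],q[1],1.])
def atz(name,u,v,z):
    T,r=ray(name,u,v); d=T[:3,:3]@r; o=T[:3,3]; return o+d*(z-o[2])/d[2]
def atd(name,u,v,D=None):
    if D is None: D=np.load('last_'+name+'.npz')['d']
    T,r=ray(name,u,v); return T[:3,:3]@(r*D[int(round(v)),int(round(u))])+T[:3,3]
E
python3 - <<'E'
from h import *
a,_=shot('top'); b,_=shot('side')
save(a,'t0.png',scale=1.5); save(b,'s0.png',scale=1.5)
for n in('top','side'): print(env.calibration(n))
print(env.get_state())
E
```

```text
{'fx': 354.08991093369445, 'fy': 354.08991093369445, 'cx': 260.9011989679381, 'cy': 196.99432163430538, 'k1': -0.05584027975551193, 'world_from_camera': array([[ 0.02242473, -0.99579397,  0.08883416,  0.43546744],
       [-0.99965423, -0.02111349,  0.01567292,  0.04377598],
       [-0.0137314 , -0.0891549 , -0.99592312,  1.09627438],
       [ 0.        ,  0.        ,  0.        ,  1.        ]])}
{'fx': 367.7818697433594, 'fy': 367.7818697433594, 'cx': 247.83052355850535, 'cy': 192.50142760447423, 'k1': -0.018475817940037328, 'world_from_camera': array([[ 0.92289892, -0.27339058,  0.2711368 ,  0.2052432 ],
       [-0.3848205 , -0.6788043 ,  0.62541019, -0.61347208],
       [ 0.01306757, -0.68152939, -0.73167406,  0.84176783],
       [ 0.        ,  0.        ,  0.        ,  1.        ]])}
{'clock': 0.1, 'joint_pos': array([9.92391596e-01, 3.13958275e-01, 4.50590843e-02, 1.30359822e+00,
       5.22137033e-06, 1.43120625e+00]), 'qvel': array([-8.89561538e-06, -3.18217957e-04,  2.91390621e-03, -1.47441709e-03,
        1.21404617e-03,  6.58192509e-04]), 'tau': array([ 3.29362891e-03, -4.81727457e+01,  2.99242687e+01,  1.27500945e-02,
       -5.54054168e-05, -3.08811502e-05]), 'tcp_pos': array([0.24404816, 0.52013461, 0.23846557]), 'orientation': array([-3.01269561e-04,  2.17651120e-01,  9.76026263e-01, -7.95401037e-04]), 'wrist_force': array([-0.04033799,  0.01435992,  0.29374353]), 'ft_torque': array([-0.00057519, -0.02504931, -0.01113478]), 'finger_gap': 0.08544028021605442}
```

View pics/t0.png

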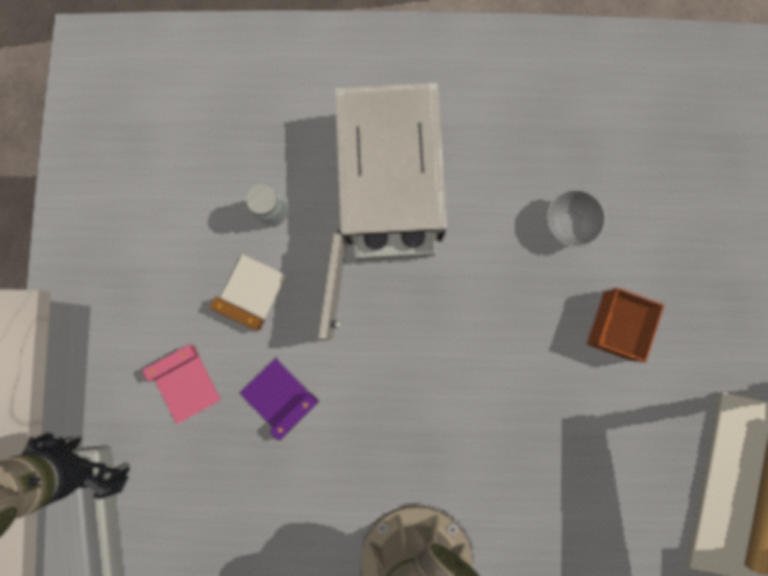

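View pics/s0.png

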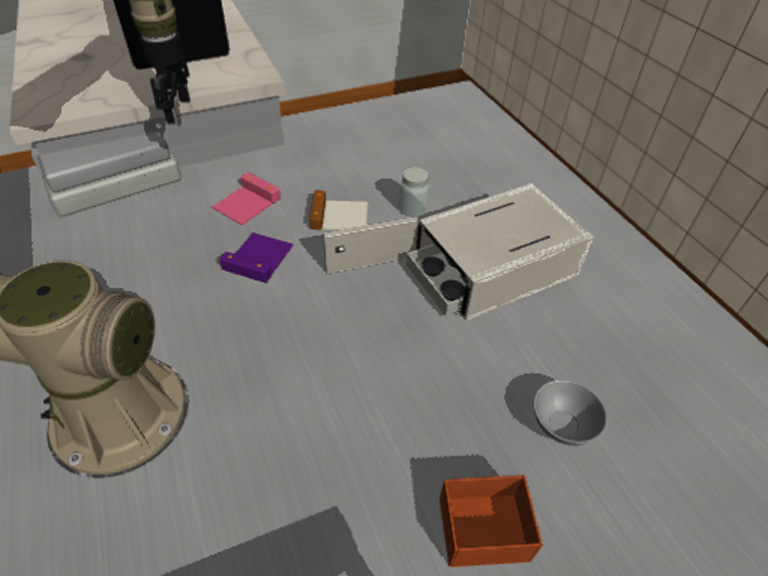

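Candidates (top picture, full-size px): the wood and white scraper (handle 158,209), the pink look-alike (113,242) and the purple one (187,266). I choose the wood and white one by its description and check it in a crop.

Run:
```python
from h import *
p=np.load('last_top.npz')['p']
save(p,'t1.png',(135,130,310,240),4.5)
```

```text
(no output)
```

View pics/t1.png

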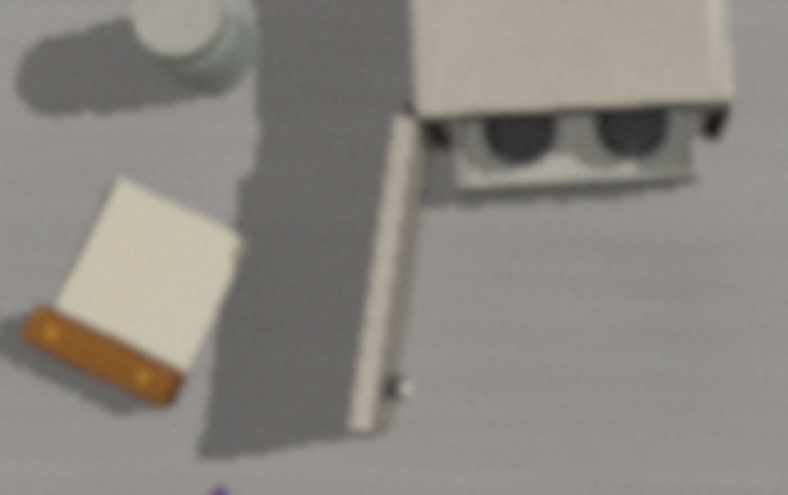

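Run:
```python
from h import *
f=lambda x,y,z: atz('top',135+(x+.5)/4.5-.5,130+(y+.5)/4.5-.5,z)
for n,x,y,z in [('roofL',415,117,.11),('roofR',730,103,.11),('trayL',460,188,.047),('trayR',693,180,.047),
 ('h1',40,308,.034),('h2',183,375,.034),('h3',165,405,.034),('h4',25,335,.034),('b1',120,177,.004),('b2',243,240,.004),
 ('doorfreeOut',348,430,.108),('doorfreeIn',372,432,.108),('doorhinge',405,117,.108)]:
    print(n,f(x,y,z).round(4))
T=np.array([f(*c,.034) for c in [(40,308),(183,375),(165,405),(25,335)]]).mean(0)
b=(f(120,177,.004)+f(243,240,.004))/2
d=b-T; print('handle',T, 'yaw',np.degrees(np.arctan2(d[1],d[0])),np.hypot(*d[:2]))
for u,v in [(225.5,57),(289,57),(258,100)]: print(atd('top',u,v))
from scipy.spatial.transform import Rotation as R
q=env.get_state()['orientation']; print(R.from_quat([*q[1:],q[0]]).as_matrix().round(3))
```

```text
roofL [0.6391 0.1585 0.11  ]
roofR [ 0.6519 -0.0395  0.11  ]
trayL [0.6046 0.1342 0.047 ]
trayR [ 0.6131 -0.0208  0.047 ]
h1 [0.5194 0.4178 0.034 ]
h2 [0.4764 0.318  0.034 ]
h3 [0.456  0.3293 0.034 ]
h4 [0.5009 0.4271 0.034 ]
b1 [0.6149 0.3764 0.004 ]
b2 [0.5722 0.2878 0.004 ]
doorfreeOut [0.4418 0.1942 0.108 ]
doorfreeIn [0.4409 0.1792 0.108 ]
doorhinge [0.6394 0.165  0.108 ]
handle [0.48816358 0.37306241 0.034     ] yaw -21.234743203409806 0.1130250833868947
[ 0.98979092  0.18692652 -0.00193338]
[ 0.93718212 -0.01376601  0.1078232 ]
[0.80491658 0.07404499 0.10659346]
[[-0.905  0.425 -0.001]
 [ 0.425  0.905 -0.001]
 [ 0.    -0.002 -1.   ]]
```

Add to h.py:
```python
from scipy.spatial.transform import Rotation as R
def to(pos,yawy):
    "tool-frame shift to pos, then turn (deg about tool x,y,z) so that tool z is down and tool y at yawy deg"
    s=env.get_state(); q=s['orientation']; M=R.from_quat([*q[1:],q[0]]).as_matrix()
    a=np.radians(yawy); y=np.array([np.cos(a),np.sin(a),0]); z=np.array([0,0,-1.]); G=np.c_[np.cross(y,z),y,z]
    print('t',round(s['clock'],2),'tcp',s['tcp_pos'].round(4),'gap',round(s['finger_gap'],4),'F',s['wrist_force'].round(1),'yawy',np.degrees(np.arctan2(M[1,1],M[0,1])).round(2))
    print('dp mm',(1000*M.T@(np.array(pos)-s['tcp_pos'])).round(1),'turn',np.degrees(R.from_matrix(M.T@G).as_rotvec()).round(2))
```

```text
(no output)
```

play_rows([
  {"claw": 0,"dp": [-0.035,-0.0037,0.011],"angular": [0,0,0]},
  {"claw": 0,"dp": [-0.035,-0.0037,0.011],"angular": [0,0,0]},
  {"claw": 0,"dp": [-0.035,-0.0037,0.011],"angular": [0,0,0]},
  {"claw": 0,"dp": [-0.035,-0.0037,0.011],"angular": [0,0,0]},
  {"claw": 0,"dp": [-0.035,-0.0037,0.011],"angular": [0,0,0]},
  {"claw": 0,"dp": [-0.035,-0.0037,0.011],"angular": [0,0,0]},
  {"claw": 0,"dp": [-0.035,-0.0037,0.011],"angular": [0,0,0]},
  {"claw": 0,"dp": [-0.035,-0.0037,0.011],"angular": [0,0,0]},
], force=60)

```text
clock: 0.77
tcp_pos: [0.4862, 0.3735, 0.1504]
orientation: [-0.0, 0.218, 0.976, -0.0]
wrist_force: [0.5, 1.1, -0.3]
finger_gap: 0.0852
```

play_rows([
  {"claw": 0,"dp": [0,0,0],"angular": [0,0,-7]},
  {"claw": 0,"dp": [0,0,0],"angular": [0,0,-7]},
  {"claw": 0,"dp": [0,0,0],"angular": [0,0,-7]},
  {"claw": 0,"dp": [0,0,0],"angular": [0,0,-7]},
  {"claw": 0,"dp": [0,0,0],"angular": [0,0,-7]},
  {"claw": 0,"dp": [0,0,0],"angular": [0,0,-7]},
  {"claw": 0,"dp": [0,0,0],"angular": [0,0,-7]},
  {"claw": 0,"dp": [0,0,0],"angular": [0,0,-7]},
])

```text
clock: 1.43
tcp_pos: [0.4849, 0.3746, 0.1507]
orientation: [-0.001, -0.269, 0.963, -0.0]
wrist_force: [-0.1, -0.1, -0.3]
finger_gap: 0.0853
```

play_rows([
  {"claw": 0,"dp": [0,0,0],"angular": [0,0,-7]},
  {"claw": 0,"dp": [0,0,0],"angular": [0,0,-7]},
  {"claw": 0,"dp": [0,0,0],"angular": [0,0,-7]},
  {"claw": 0,"dp": [0,0,0],"angular": [0,0,-7]},
  {"claw": 0,"dp": [0,0,0],"angular": [0,0,-7]},
  {"claw": 0,"dp": [0,0,0],"angular": [0,0,0]},
  {"claw": 0,"dp": [0,0,0],"angular": [0,0,0]},
  {"claw": 0,"dp": [0,0,0],"angular": [0,0,0]},
])

```text
clock: 2.1
tcp_pos: [0.4851, 0.3747, 0.151]
orientation: [-0.0, -0.542, 0.84, 0.0]
wrist_force: [0.1, 0.6, 0.1]
finger_gap: 0.0856
```

Run:
```python
from h import *
to([.488,.373,.07],156.5)
b,_=shot('side'); save(b,'s1.png',(150,60,340,200),4)
```

```text
t 2.1 tcp [0.4851 0.3747 0.151 ] gap 0.0856 F [0.1 0.6 0.1] yawy 155.69
dp mm [ 0.3 -3.4 81. ] turn [ 0.02 -0.02 -0.81]
```

View pics/s1.png

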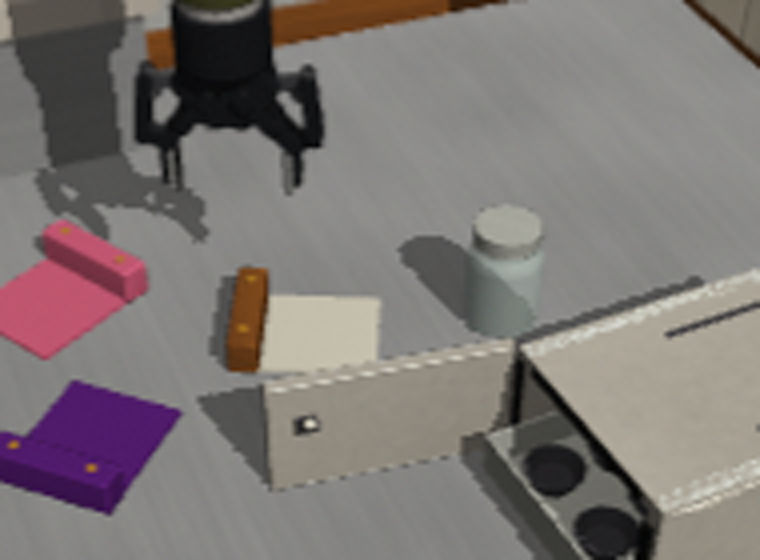

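The crop shows the wood and white scraper (handle ~(247,320) in the crop), which is clearly neither the pink nor the purple one, and the jaws are lined up above it.

play_rows([
  {"claw": 0,"dp": [0,-0.003,0.017],"angular": [0,0,-0.8]},
  {"claw": 0,"dp": [0,0,0.017],"angular": [0,0,0]},
  {"claw": 0,"dp": [0,0,0.017],"angular": [0,0,0]},
  {"claw": 0,"dp": [0,0,0.017],"angular": [0,0,0]},
  {"claw": 0,"dp": [0,0,0.017],"angular": [0,0,0]},
  {"claw": 0,"dp": [0,0,0.017],"angular": [0,0,0]},
  {"claw": 0,"dp": [0,0,0.017],"angular": [0,0,0]},
  {"claw": 0,"dp": [0,0,0.015],"angular": [0,0,0]},
])

```text
clock: 2.82
tcp_pos: [0.4877, 0.3734, 0.0162]
orientation: [-0.0, -0.549, 0.836, 0.0]
wrist_force: [-0.5, 0.5, 0.5]
finger_gap: 0.085
```

play_rows([
  {"claw": 100,"dp": [0,0,0],"angular": [0,0,0]},
  {"claw": 150,"dp": [0,0,0],"angular": [0,0,0]},
  {"claw": 200,"dp": [0,0,0],"angular": [0,0,0]},
  {"claw": 255,"dp": [0,0,0],"angular": [0,0,0]},
  {"claw": 255,"dp": [0,0,0],"angular": [0,0,0]},
  {"claw": 255,"dp": [0,0,0],"angular": [0,0,0]},
  {"claw": 255,"dp": [0,0,0],"angular": [0,0,0]},
  {"claw": 255,"dp": [0,0,0],"angular": [0,0,0]},
], force=70)

```text
clock: 3.48
tcp_pos: [0.4891, 0.3743, 0.019]
orientation: [0.002, -0.549, 0.836, -0.0]
wrist_force: [0.1, -0.2, 6.5]
finger_gap: 0.0265
```

play_rows([
  {"claw": 255,"dp": [0,0,-0.005],"angular": [0,0,0]},
  {"claw": 255,"dp": [0,0,-0.015],"angular": [0,0,0]},
  {"claw": 255,"dp": [0,0,-0.025],"angular": [0,0,0]},
  {"claw": 255,"dp": [0,0,-0.025],"angular": [0,0,0]},
  {"claw": 255,"dp": [0,0,-0.025],"angular": [0,0,0]},
  {"claw": 255,"dp": [0,0,-0.025],"angular": [0,0,0]},
  {"claw": 255,"dp": [0,0,-0.02],"angular": [0,0,0]},
  {"claw": 255,"dp": [0,0,-0.01],"angular": [0,0,0]},
])

```text
clock: 4.15
tcp_pos: [0.4887, 0.374, 0.1703]
orientation: [0.002, -0.549, 0.836, -0.0]
wrist_force: [0.5, 1.4, -2.1]
finger_gap: 0.0265
```

play_rows([
  {"claw": 255,"dp": [0,0,0],"angular": [0,0,-7]},
  {"claw": 255,"dp": [0,0,0],"angular": [0,0,-7]},
  {"claw": 255,"dp": [0,0,0],"angular": [0,0,-7]},
  {"claw": 255,"dp": [0,0,0],"angular": [0,0,-6]},
  {"claw": 255,"dp": [0,0,0],"angular": [0,0,0]},
  {"claw": 255,"dp": [0,0,0],"angular": [0,0,0]},
  {"claw": 255,"dp": [0,0,0],"angular": [0,0,0]},
  {"claw": 255,"dp": [0,0,0],"angular": [0,0,0]},
])

```text
clock: 4.82
tcp_pos: [0.4878, 0.3734, 0.1669]
orientation: [0.0, 0.729, -0.685, -0.0]
wrist_force: [0.2, 0.4, -1.5]
finger_gap: 0.0266
```

Run:
```python
from h import *
to([.464,.0484,.17],183.5)
```

```text
t 4.82 tcp [0.4878 0.3734 0.1669] gap 0.0266 F [ 0.2  0.4 -1.5] yawy -176.45
dp mm [322.9  43.9  -2.9] turn [ 0.03 -0.02  0.05]
```

play_rows([
  {"claw": 255,"dp": [0.025,0.004,0],"angular": [0,0,0]},
  {"claw": 255,"dp": [0.035,0.004,0],"angular": [0,0,0]},
  {"claw": 255,"dp": [0.035,0.004,0],"angular": [0,0,0]},
  {"claw": 255,"dp": [0.035,0.004,0],"angular": [0,0,0]},
  {"claw": 255,"dp": [0.035,0.004,0],"angular": [0,0,0]},
  {"claw": 255,"dp": [0.035,0.004,0],"angular": [0,0,0]},
  {"claw": 255,"dp": [0.035,0.004,0],"angular": [0,0,0]},
  {"claw": 255,"dp": [0.035,0.006,0],"angular": [0,0,0]},
])

```text
clock: 5.48
tcp_pos: [0.4712, 0.1004, 0.1675]
orientation: [-0.0, 0.729, -0.685, 0.0]
wrist_force: [0.9, -0.7, -1.9]
finger_gap: 0.0266
```

play_rows([
  {"claw": 255,"dp": [0.03,0.006,0],"angular": [0,0,0]},
  {"claw": 255,"dp": [0.023,0.004,0],"angular": [0,0,0]},
  {"claw": 255,"dp": [0,0,0.02],"angular": [0,0,0]},
  {"claw": 255,"dp": [0,0,0.025],"angular": [0,0,0]},
  {"claw": 255,"dp": [0,0,0.025],"angular": [0,0,0]},
  {"claw": 255,"dp": [0,0,0.025],"angular": [0,0,0]},
  {"claw": 255,"dp": [0,0,0],"angular": [0,0,0]},
  {"claw": 255,"dp": [0,0,0],"angular": [0,0,0]},
])

```text
clock: 6.15
tcp_pos: [0.4633, 0.0485, 0.0716]
orientation: [0.001, 0.729, -0.684, -0.001]
wrist_force: [-0.9, -0.2, -0.7]
finger_gap: 0.0267
```

Run:
```python
from h import *
to([.464,.0484,.045],183.5)
a,_=shot('top'); b,_=shot('side')
x=cv2.resize(a[130:240,200:310],None,fx=3.6,fy=3.6,interpolation=2); y=cv2.resize(b[110:220,220:330],None,fx=3.6,fy=3.6,interpolation=2)
save(np.hstack([x,y]),'c2.png')
```

```text
t 6.15 tcp [0.4633 0.0485 0.0716] gap 0.0267 F [-0.9 -0.2 -0.7] yawy -176.39
dp mm [ 0.1 -0.8 26.6] turn [0.19 0.03 0.11]
```

View pics/c2.png

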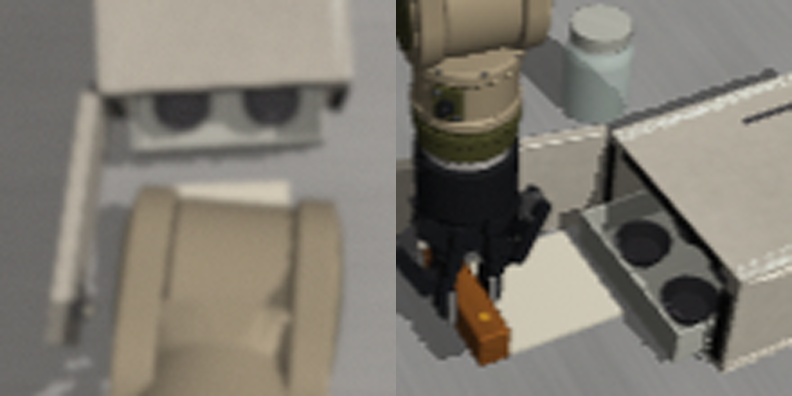

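Run:
```python
from h import *
f=lambda x,y,z: atz('top',200+(x+.5)/3.6-.5,130+(y+.5)/3.6-.5,z).round(4)
print('blade',f(178,182,.055),f(290,180,.055)); print('tray',f(131,147,.047),f(319,143,.047))
print('tray side walls + roof', f(97,95,.11),f(352,83,.11))
```

```text
blade [0.5776 0.0963 0.055 ] [0.5812 0.0041 0.055 ]
tray [0.6073 0.1367 0.047 ] [ 0.6139 -0.0198  0.047 ]
tray side walls + roof [0.6379 0.1591 0.11  ] [ 0.6514 -0.0412  0.11  ]
```

play_rows([
  {"claw": 255,"dp": [0,0,0.009],"angular": [0,0,0]},
  {"claw": 255,"dp": [0,0,0.009],"angular": [0,0,0]},
  {"claw": 255,"dp": [0,0,0.009],"angular": [0,0,0]},
  {"claw": 255,"dp": [0,0,0],"angular": [0,0,0]},
  {"claw": 255,"dp": [0,0,0],"angular": [0,0,0]},
  {"claw": 255,"dp": [0,0,0],"angular": [0,0,0]},
  {"claw": 255,"dp": [0,0,0],"angular": [0,0,0]},
  {"claw": 255,"dp": [0,0,0],"angular": [0,0,0]},
])

```text
clock: 6.92
tcp_pos: [0.465, 0.0484, 0.0456]
orientation: [-0.0, 0.729, -0.684, 0.0]
wrist_force: [1.3, 0.9, -2.3]
finger_gap: 0.0268
```

play_rows([
  {"claw": 255,"dp": [-0.0025,0,0],"angular": [0,0,0]},
  {"claw": 255,"dp": [-0.0025,0,0],"angular": [0,0,0]},
  {"claw": 255,"dp": [0,-0.005,0],"angular": [0,0,0]},
  {"claw": 255,"dp": [0,-0.005,0],"angular": [0,0,0]},
  {"claw": 255,"dp": [0,-0.005,0],"angular": [0,0,0]},
  {"claw": 255,"dp": [0,-0.005,0],"angular": [0,0,0]},
  {"claw": 255,"dp": [0,-0.004,0],"angular": [0,0,0]},
  {"claw": 255,"dp": [0,-0.003,0],"angular": [0,0,0]},
])

```text
clock: 7.58
tcp_pos: [0.4921, 0.0551, 0.0453]
orientation: [-0.0, 0.729, -0.684, 0.0]
wrist_force: [-0.7, -0.4, -1.8]
finger_gap: 0.0266
```

play_rows([
  {"claw": 255,"dp": [0,-0.003,0],"angular": [0,0,0]},
  {"claw": 255,"dp": [0,-0.003,0],"angular": [0,0,0]},
  {"claw": 255,"dp": [0,-0.003,0],"angular": [0,0,0]},
  {"claw": 255,"dp": [0,-0.003,0],"angular": [0,0,0]},
  {"claw": 255,"dp": [0,-0.003,0],"angular": [0,0,0]},
  {"claw": 255,"dp": [0,-0.003,0],"angular": [0,0,0]},
  {"claw": 255,"dp": [0,-0.003,0],"angular": [0,0,0]},
  {"claw": 255,"dp": [0,-0.003,0],"angular": [0,0,0]},
])

```text
clock: 8.25
tcp_pos: [0.5153, 0.0566, 0.045]
orientation: [0.0, 0.729, -0.684, -0.0]
wrist_force: [-2.6, -0.2, -3.5]
finger_gap: 0.0266
```

play_rows([
  {"claw": 255,"dp": [0,-0.003,0],"angular": [0,0,0]},
  {"claw": 255,"dp": [0,-0.003,0],"angular": [0,0,0]},
  {"claw": 255,"dp": [0,-0.003,0],"angular": [0,0,0]},
  {"claw": 255,"dp": [0,-0.002,0],"angular": [0,0,0]},
  {"claw": 255,"dp": [0,-0.002,0],"angular": [0,0,0]},
  {"claw": 255,"dp": [0,-0.002,0],"angular": [0,0,0]},
  {"claw": 255,"dp": [0,-0.002,0],"angular": [0,0,0]},
  {"claw": 255,"dp": [0,-0.002,0],"angular": [0,0,0]},
])

```text
clock: 8.92
tcp_pos: [0.5343, 0.0579, 0.0453]
orientation: [-0.0, 0.729, -0.684, -0.0]
wrist_force: [-2.9, -0.8, -2.9]
finger_gap: 0.027
```

Run:
```python
from h import *
to([.5568,.059,.045],183.5)
a,_=shot('top'); b,_=shot('side')
x=cv2.resize(a[130:240,200:310],None,fx=3.6,fy=3.6,interpolation=2); y=cv2.resize(b[110:220,220:330],None,fx=3.6,fy=3.6,interpolation=2)
save(np.hstack([x,y]),'c3.png')
```

```text
t 8.92 tcp [0.5343 0.0579 0.0453] gap 0.027 F [-2.9 -0.8 -2.9] yawy -176.34
dp mm [  0.4 -22.5   0.3] turn [0.   0.   0.16]
```

View pics/c3.png

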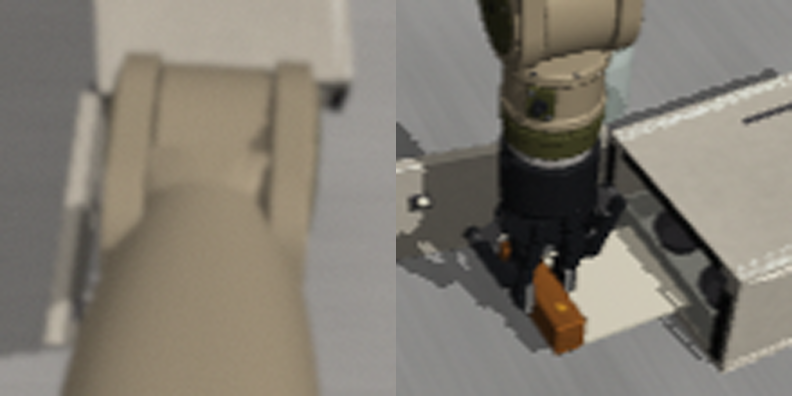

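The side view shows the blade flat on the tray's front wall, the tray nearly level with the mouth and straight. I'll go on slowly and watch the force.

play_rows([
  {"claw": 255,"dp": [0,-0.0015,0],"angular": [0,0,0]},
  {"claw": 255,"dp": [0,-0.001,0],"angular": [0,0,0]},
  {"claw": 255,"dp": [0,-0.001,0],"angular": [0,0,0]},
  {"claw": 255,"dp": [0,-0.001,0],"angular": [0,0,0]},
  {"claw": 255,"dp": [0,-0.001,0],"angular": [0,0,0]},
  {"claw": 255,"dp": [0,-0.001,0],"angular": [0,0,0]},
  {"claw": 255,"dp": [0,-0.001,0],"angular": [0,0,0]},
  {"claw": 255,"dp": [0,-0.0005,0],"angular": [0,0,0]},
])

```text
clock: 9.68
tcp_pos: [0.5419, 0.0584, 0.0454]
orientation: [0.0, 0.729, -0.684, -0.0]
wrist_force: [-5.4, -0.1, -0.1]
finger_gap: 0.0266
```

play_rows([
  {"claw": 255,"dp": [0,-0.0005,0],"angular": [0,0,0]},
  {"claw": 255,"dp": [0,-0.0005,0],"angular": [0,0,0]},
  {"claw": 255,"dp": [0,-0.0005,0],"angular": [0,0,0]},
  {"claw": 255,"dp": [0,-0.0005,0],"angular": [0,0,0]},
  {"claw": 255,"dp": [0,-0.0005,0],"angular": [0,0,0]},
  {"claw": 255,"dp": [0,-0.0005,0],"angular": [0,0,0]},
  {"claw": 255,"dp": [0,-0.0005,0],"angular": [0,0,0]},
  {"claw": 255,"dp": [0,-0.0005,0],"angular": [0,0,0]},
])

```text
clock: 10.35
tcp_pos: [0.5439, 0.0586, 0.0453]
orientation: [0.002, 0.729, -0.684, -0.001]
wrist_force: [-12.6, -1.7, 5.2]
finger_gap: 0.0265
```

play_rows([
  {"claw": 255,"dp": [0,-0.0005,0],"angular": [0,0,0]},
  {"claw": 255,"dp": [0,-0.0005,0],"angular": [0,0,0]},
  {"claw": 255,"dp": [0,-0.0005,0],"angular": [0,0,0]},
  {"claw": 255,"dp": [0,0,0],"angular": [0,0,0]},
  {"claw": 255,"dp": [0,0,0],"angular": [0,0,0]},
  {"claw": 255,"dp": [0,0,0],"angular": [0,0,0]},
  {"claw": 255,"dp": [0,0,0],"angular": [0,0,0]},
  {"claw": 255,"dp": [0,0,0],"angular": [0,0,0]},
])

```text
clock: 11.02
tcp_pos: [0.5439, 0.0586, 0.045]
orientation: [0.002, 0.729, -0.684, -0.002]
wrist_force: [-14.2, -2.4, 7.0]
finger_gap: 0.027
```

Run:
```python
from h import *
to([.5568,.059,.045],183.5); s=env.get_state(); print(s['wrist_force'],s['ft_torque'])
b,_=shot('side'); save(b,'s4.png',(255,130,345,205),8)
```

```text
t 11.02 tcp [0.5439 0.0586 0.045 ] gap 0.027 F [-14.2  -2.4   7. ] yawy -176.34
dp mm [  0.4 -12.9  -0.1] turn [ 0.38 -0.01  0.16]
[-14.19992547  -2.44127203   7.01130569] [-0.24801105  2.16376845 -0.00364283]
```

View pics/s4.png

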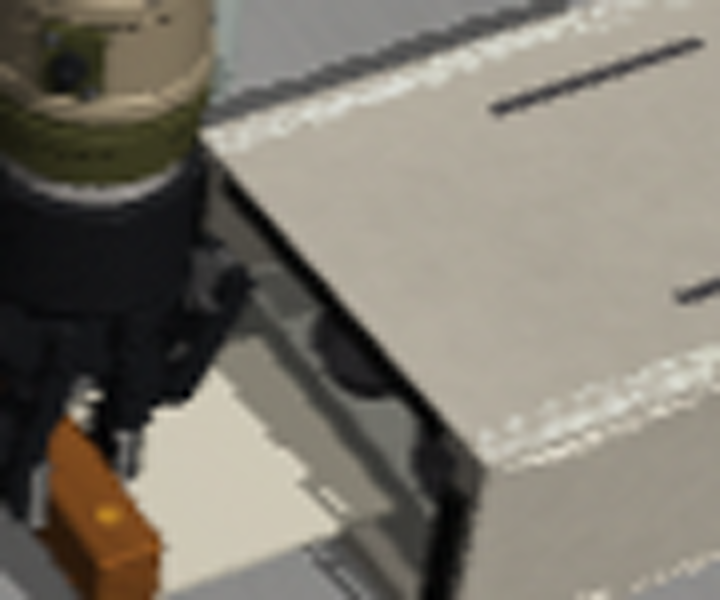

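play_rows([
  {"claw": 255,"dp": [0,0.004,0],"angular": [0,0,0]},
  {"claw": 255,"dp": [0,0.007,0],"angular": [0,0,0]},
  {"claw": 255,"dp": [0,0.015,0],"angular": [0,0,0]},
  {"claw": 255,"dp": [0,0.025,0],"angular": [0,0,0]},
  {"claw": 255,"dp": [0,0.03,0],"angular": [0,0,0]},
  {"claw": 255,"dp": [0.01,0.03,0],"angular": [0,0,0]},
  {"claw": 255,"dp": [0.025,0.02,0],"angular": [0,0,0]},
  {"claw": 255,"dp": [0.03,0.01,0],"angular": [0,0,0]},
])

```text
clock: 11.73
tcp_pos: [0.4085, -0.0143, 0.0453]
orientation: [-0.0, 0.731, -0.683, -0.0]
wrist_force: [0.5, -1.1, -2.6]
finger_gap: 0.0268
```

play_rows([
  {"claw": 255,"dp": [0.03,0,0],"angular": [0,0,0]},
  {"claw": 255,"dp": [0.03,0,0],"angular": [0,0,0]},
  {"claw": 255,"dp": [0.03,0,0],"angular": [0,0,0]},
  {"claw": 255,"dp": [0.03,0,0],"angular": [0,0,0]},
  {"claw": 255,"dp": [0.015,0,0],"angular": [0,0,0]},
  {"claw": 255,"dp": [0,0,0],"angular": [0,0,0]},
  {"claw": 255,"dp": [0,0,0],"angular": [0,0,0]},
  {"claw": 255,"dp": [0,0,0],"angular": [0,0,0]},
])

```text
clock: 12.4
tcp_pos: [0.4198, -0.1495, 0.0454]
orientation: [-0.0, 0.729, -0.684, 0.0]
wrist_force: [-0.4, 0.2, -2.1]
finger_gap: 0.0268
```

Run:
```python
from h import *
to([.42,-.15,.02],183.5)
a,_=shot('top'); b,D=shot('side')
y=cv2.resize(b[125:215,265:355],None,fx=6.5,fy=6.5,interpolation=2); save(y,'s5.png')
np.set_printoptions(suppress=True)
# points in cabinet frame
o=np.array([.6447,.059,0]); a_=np.radians(3.7); x=np.array([np.cos(a_),np.sin(a_),0]); yv=np.array([-x[1],x[0],0])
P=np.array([[atd('side',u,v,D) for u in range(265,355)] for v in range(125,215)]).reshape(-1,3)-o
C=np.c_[P@x,P@yv,P[:,2]]
for lo in (-.06,-.03,0.,.03,.05):
  m=(abs(C[:,1]-lo)<.012)&(C[:,2]>.02)&(C[:,2]<.043)&(C[:,0]<.06)&(C[:,0]>-.08)
  print(lo,m.sum(),(1000*np.sort(C[m,0])[:12]).round(1))
```

```text
t 12.4 tcp [ 0.4198 -0.1495  0.0454] gap 0.0268 F [-0.4  0.2 -2.1] yawy -176.34
dp mm [ 0.6 -0.1 25.4] turn [-0.04  0.01  0.16]Traceback (most recent call last):
  File "<stdin>", line 8, in <module>
  File "h.py", line 20, in atd
    T,r=ray(name,u,v); return T[:3,:3]@(r*D[int(round(v)),int(round(u))])+T[:3,3]
        ~~~^^^^^^^^^^
  File "h.py", line 12, in ray
    c=env.calibration(name)
ValueError: time passes only in moves, steps and waits
```

View pics/s5.png

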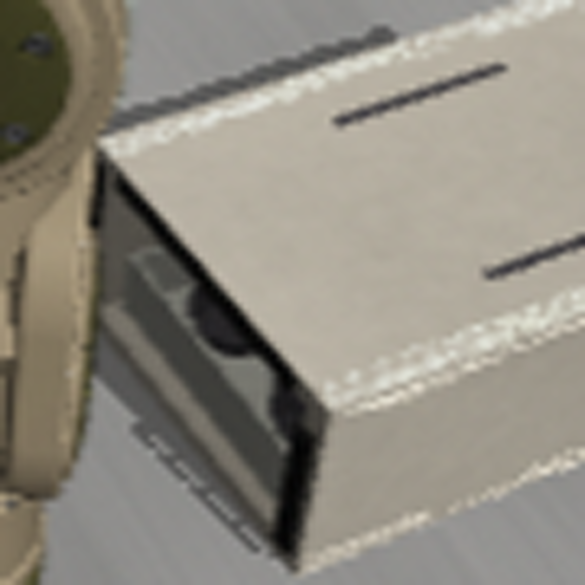

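Run:
```python
from h import *
D=np.load('last_side.npz')['d']; c=env.calibration('side'); T=np.array(c['world_from_camera'])
K=np.array([[c['fx'],0,c['cx']],[0,c['fy'],c['cy']],[0,0,1]])
v,u=np.mgrid[125:215,265:355]
q=cv2.undistortPoints(np.c_[u.ravel(),v.ravel()].astype(float)[:,None],K,np.array([c['k1'],0,0,0,0]))[:,0]
d=D[125:215,265:355].ravel()[:,None]
P=(np.c_[q,np.ones(len(q))]*d)@T[:3,:3].T+T[:3,3]
o=np.array([.6447,.059,0]); a=np.radians(3.7); x=np.array([np.cos(a),np.sin(a),0]); y=np.array([-x[1],x[0],0])
C=np.c_[(P-o)@x,(P-o)@y,P[:,2]]*1000
for lo in (-60,-30,0,30,60):
  n=(abs(C[:,1]-lo)<6)&(C[:,0]>-40)&(C[:,0]<80)&(C[:,2]<60)&(C[:,2]>3)
  Q=C[n]; Q=Q[np.argsort(Q[:,2])]; print(lo,[tuple(r[[0,2]].round(0).astype(int)) for r in Q[::4]])
n=(C[:,2]>105)&(abs(C[:,1])<90); print('roof front x', np.sort(C[n,0])[:10].round(1))
```

```text
-60 [(np.int64(-22), np.int64(3)), (np.int64(4), np.int64(11)), (np.int64(7), np.int64(12)), (np.int64(10), np.int64(12)), (np.int64(2), np.int64(14)), (np.int64(14), np.int64(20)), (np.int64(13), np.int64(25)), (np.int64(12), np.int64(34)), (np.int64(13), np.int64(38)), (np.int64(14), np.int64(45))]
-30 [(np.int64(5), np.int64(4)), (np.int64(4), np.int64(10)), (np.int64(8), np.int64(11)), (np.int64(10), np.int64(14)), (np.int64(7), np.int64(16)), (np.int64(41), np.int64(18)), (np.int64(43), np.int64(21)), (np.int64(15), np.int64(24)), (np.int64(40), np.int64(26)), (np.int64(15), np.int64(29)), (np.int64(14), np.int64(33)), (np.int64(15), np.int64(40)), (np.int64(14), np.int64(45))]
0 [(np.int64(-25), np.int64(4)), (np.int64(4), np.int64(9)), (np.int64(5), np.int64(10)), (np.int64(14), np.int64(13)), (np.int64(46), np.int64(14)), (np.int64(40), np.int64(15)), (np.int64(45), np.int64(16)), (np.int64(38), np.int64(17)), (np.int64(15), np.int64(23)), (np.int64(15), np.int64(28)), (np.int64(14), np.int64(37)), (np.int64(15), np.int64(43)), (np.int64(17), np.int64(47))]
30 [(np.int64(3), np.int64(5)), (np.int64(11), np.int64(9)), (np.int64(12), np.int64(11)), (np.int64(6), np.int64(12)), (np.int64(40), np.int64(15)), (np.int64(48), np.int64(19)), (np.int64(52), np.int64(21)), (np.int64(33), np.int64(24)), (np.int64(32), np.int64(30)), (np.int64(16), np.int64(32)), (np.int64(17), np.int64(38)), (np.int64(15), np.int64(45))]
60 [(np.int64(3), np.int64(8)), (np.int64(0), np.int64(11)), (np.int64(5), np.int64(13)), (np.int64(12), np.int64(15)), (np.int64(17), np.int64(16)), (np.int64(14), np.int64(19)), (np.int64(15), np.int64(26)), (np.int64(15), np.int64(29)), (np.int64(15), np.int64(37)), (np.int64(16), np.int64(45))]
roof front x [-1.7 -1.3 -0.3 -0.2 -0.1  0.1  0.1  0.2  0.3  0.4]
```

play_rows([
  {"claw": 255,"dp": [0,0,0.008],"angular": [0,0,0]},
  {"claw": 255,"dp": [0,0,0.008],"angular": [0,0,0]},
  {"claw": 255,"dp": [0,0,0.004],"angular": [0,0,0]},
  {"claw": 255,"dp": [0,0,0.003],"angular": [0,0,0]},
  {"claw": 255,"dp": [0,0,0.002],"angular": [0,0,0]},
  {"claw": 255,"dp": [0,0,0],"angular": [0,0,0]},
  {"claw": 255,"dp": [0,0,0],"angular": [0,0,0]},
  {"claw": 255,"dp": [0,0,0],"angular": [0,0,0]},
])

```text
clock: 13.17
tcp_pos: [0.4199, -0.15, 0.0204]
orientation: [-0.0, 0.729, -0.684, 0.0]
wrist_force: [0.3, -0.5, -1.8]
finger_gap: 0.0263
```

The tray front is 15 mm inside, all along its width, and it stopped hard against 14 N. Now I set the scraper down.

play_rows([
  {"claw": 255,"dp": [0,0,0.001],"angular": [0,0,0]},
  {"claw": 255,"dp": [0,0,0.001],"angular": [0,0,0]},
  {"claw": 255,"dp": [0,0,0.0005],"angular": [0,0,0]},
  {"claw": 255,"dp": [0,0,0],"angular": [0,0,0]},
  {"claw": 255,"dp": [0,0,0],"angular": [0,0,0]},
  {"claw": 255,"dp": [0,0,0],"angular": [0,0,0]},
  {"claw": 255,"dp": [0,0,0],"angular": [0,0,0]},
  {"claw": 255,"dp": [0,0,0],"angular": [0,0,0]},
])

```text
clock: 13.83
tcp_pos: [0.4201, -0.1501, 0.019]
orientation: [-0.0, 0.729, -0.684, 0.001]
wrist_force: [-3.1, 1.0, 9.9]
finger_gap: 0.0267
```

Touching the bench (force up). Release, opening gently, then lift.

play_rows([
  {"claw": 200,"dp": [0,0,-0.001],"angular": [0,0,0]},
  {"claw": 150,"dp": [0,0,0],"angular": [0,0,0]},
  {"claw": 80,"dp": [0,0,0],"angular": [0,0,0]},
  {"claw": 0,"dp": [0,0,0],"angular": [0,0,0]},
  {"claw": 0,"dp": [0,0,0],"angular": [0,0,0]},
  {"claw": 0,"dp": [0,0,0],"angular": [0,0,0]},
  {"claw": 0,"dp": [0,0,0],"angular": [0,0,0]},
  {"claw": 0,"dp": [0,0,0],"angular": [0,0,0]},
])

```text
clock: 14.5
tcp_pos: [0.4197, -0.1498, 0.0187]
orientation: [-0.0, 0.729, -0.684, -0.0]
wrist_force: [-0.9, -0.3, -0.0]
finger_gap: 0.085
```

play_rows([
  {"claw": 0,"dp": [0,0,-0.01],"angular": [0,0,0]},
  {"claw": 0,"dp": [0,0,-0.02],"angular": [0,0,0]},
  {"claw": 0,"dp": [0,0,-0.03],"angular": [0,0,0]},
  {"claw": 0,"dp": [0,0,-0.03],"angular": [0,0,0]},
  {"claw": 0,"dp": [0,0,-0.03],"angular": [0,0,0]},
  {"claw": 0,"dp": [0,0,-0.03],"angular": [0,0,0]},
  {"claw": 0,"dp": [0,0,-0.02],"angular": [0,0,0]},
  {"claw": 255,"dp": [0,0,-0.01],"angular": [0,0,0]},
])

```text
clock: 15.17
tcp_pos: [0.421, -0.1505, 0.2018]
orientation: [-0.001, 0.729, -0.684, 0.002]
wrist_force: [-0.1, -0.9, -0.4]
finger_gap: 0.0756
```

Run:
```python
from h import *
H=np.array([.6385,.1588]); a=np.radians(3.7); xc=np.array([np.cos(a),np.sin(a)]); yc=np.array([-xc[1],xc[0]])
def p(th,off,r=.17): return H+r*(-yc*np.cos(th)-xc*np.sin(th))+(.015+off)*(-xc*np.cos(th)+yc*np.sin(th))
s=p(1.738,.055); print('start',s); to([*s,.2],183.7)
b=np.radians(183.66); ty=np.array([np.cos(b),np.sin(b)]); tx=np.array([ty[1]*-1,ty[0]])
prev=s
for th in np.r_[1.738,np.linspace(1.6,0.1,16)]:
    w=p(th,.0145); d=w-prev; prev=w
    print(round(th,2),w.round(3),'dp mm',(1000*d@tx).round(1),(1000*d@ty).round(1))
```

```text
start [0.4765657  0.24584759]
t 15.17 tcp [ 0.421  -0.1505  0.2018] gap 0.0756 F [-0.1 -0.9 -0.4] yawy -176.34
dp mm [-392.   -80.8    1.1] turn [-0.23 -0.14 -0.04]
1.74 [0.472 0.206] dp mm 39.9 6.7
1.6 [0.468 0.182] dp mm 22.9 6.3
1.5 [0.466 0.165] dp mm 17.1 2.6
1.4 [0.466 0.148] dp mm 17.2 0.9
1.3 [0.468 0.131] dp mm 17.2 -0.9
1.2 [0.472 0.114] dp mm 17.1 -2.6
1.1 [0.477 0.097] dp mm 16.7 -4.3
1.0 [0.484 0.082] dp mm 16.2 -5.9
0.9 [0.493 0.067] dp mm 15.5 -7.5
0.8 [0.503 0.053] dp mm 14.7 -9.0
0.7 [0.514 0.039] dp mm 13.7 -10.4
0.6 [0.526 0.028] dp mm 12.6 -11.8
0.5 [0.54  0.017] dp mm 11.4 -13.0
0.4 [0.555 0.008] dp mm 10.0 -14.0
0.3 [0.57 0.  ] dp mm 8.6 -15.0
0.2 [ 0.586 -0.006] dp mm 7.1 -15.7
0.1 [ 0.603 -0.01 ] dp mm 5.4 -16.4
```

play_rows([
  {"claw": 255,"dp": [-0.04,-0.008,0],"angular": [0,0,0]},
  {"claw": 255,"dp": [-0.04,-0.008,0],"angular": [0,0,0]},
  {"claw": 255,"dp": [-0.04,-0.008,0],"angular": [0,0,0]},
  {"claw": 255,"dp": [-0.04,-0.008,0],"angular": [0,0,0]},
  {"claw": 255,"dp": [-0.04,-0.008,0],"angular": [0,0,0]},
  {"claw": 255,"dp": [-0.04,-0.008,0],"angular": [0,0,0]},
  {"claw": 255,"dp": [-0.04,-0.008,0],"angular": [0,0,0]},
  {"claw": 255,"dp": [-0.04,-0.008,0],"angular": [0,0,0]},
])

```text
clock: 15.83
tcp_pos: [0.4625, 0.1756, 0.1979]
orientation: [0.0, 0.729, -0.684, -0.0]
wrist_force: [1.9, 0.1, -0.2]
finger_gap: 0.0
```

play_rows([
  {"claw": 255,"dp": [-0.04,-0.008,0],"angular": [0,0,0]},
  {"claw": 255,"dp": [-0.032,-0.008,0],"angular": [0,0,0]},
  {"claw": 255,"dp": [0,0,0],"angular": [0,0,0]},
  {"claw": 255,"dp": [0,0,0.03],"angular": [0,0,0]},
  {"claw": 255,"dp": [0,0,0.035],"angular": [0,0,0]},
  {"claw": 255,"dp": [0,0,0.035],"angular": [0,0,0]},
  {"claw": 255,"dp": [0,0,0.025],"angular": [0,0,0]},
  {"claw": 255,"dp": [0,0,0],"angular": [0,0,0]},
])

```text
clock: 16.5
tcp_pos: [0.4697, 0.2444, 0.0677]
orientation: [0.005, 0.729, -0.684, -0.003]
wrist_force: [-0.1, 0.1, 1.0]
finger_gap: -0.0
```

Run:
```python
from h import *
to([.4766,.2458,.075],183.7)
a,_=shot('top'); save(a,'t6.png',(130,120,400,320),2.9)
```

```text
t 16.5 tcp [0.4697 0.2444 0.0677] gap -0.0 F [-0.1  0.1  1. ] yawy -176.36
dp mm [-0.9 -6.9 -7.4] turn [ 0.63 -0.18 -0.06]
```

View pics/t6.png

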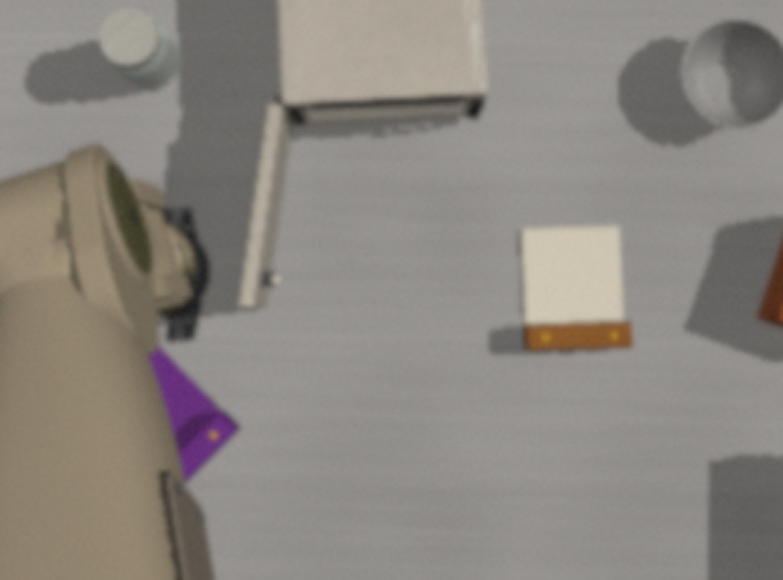

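The scraper lies flat at (575,285) in the crop, clear of the door's sweep. The hand (185,270) is on the outer side of the door (262,200). Now I sweep the door.

play_rows([
  {"claw": 255,"dp": [0.01,0,-0.007],"angular": [0,0,0]},
  {"claw": 255,"dp": [0.01,0,0],"angular": [0,0,0]},
  {"claw": 255,"dp": [0.01,0,0],"angular": [0,0,0]},
  {"claw": 255,"dp": [0.01,0,0],"angular": [0,0,0]},
  {"claw": 255,"dp": [0.011,0.003,0],"angular": [0,0,0]},
  {"claw": 255,"dp": [0.012,0.003,0],"angular": [0,0,0]},
  {"claw": 255,"dp": [0.017,0.0026,0],"angular": [0,0,0]},
  {"claw": 255,"dp": [0.017,0.001,0],"angular": [0,0,0]},
])

```text
clock: 17.22
tcp_pos: [0.4705, 0.1478, 0.0811]
orientation: [-0.0, 0.729, -0.684, -0.0]
wrist_force: [0.0, -0.1, 0.3]
finger_gap: -0.0
```

play_rows([
  {"claw": 255,"dp": [0.0172,-0.001,0],"angular": [0,0,0]},
  {"claw": 255,"dp": [0.017,-0.0026,0],"angular": [0,0,0]},
  {"claw": 255,"dp": [0.0167,-0.0043,0],"angular": [0,0,0]},
  {"claw": 255,"dp": [0.0162,-0.006,0],"angular": [0,0,0]},
  {"claw": 255,"dp": [0.0155,-0.0075,0],"angular": [0,0,0]},
  {"claw": 255,"dp": [0.0147,-0.009,0],"angular": [0,0,0]},
  {"claw": 255,"dp": [0.0137,-0.0104,0],"angular": [0,0,0]},
  {"claw": 255,"dp": [0.0126,-0.0118,0],"angular": [0,0,0]},
])

```text
clock: 17.88
tcp_pos: [0.5313, 0.0275, 0.0809]
orientation: [0.0, 0.729, -0.684, -0.0]
wrist_force: [0.2, 0.2, 1.0]
finger_gap: -0.0003
```

play_rows([
  {"claw": 255,"dp": [0.0114,-0.013,0],"angular": [0,0,0]},
  {"claw": 255,"dp": [0.01,-0.014,0],"angular": [0,0,0]},
  {"claw": 255,"dp": [0.0086,-0.015,0],"angular": [0,0,0]},
  {"claw": 255,"dp": [0.007,-0.008,0],"angular": [0,0,0]},
  {"claw": 255,"dp": [0,-0.007,0],"angular": [0,0,0]},
  {"claw": 255,"dp": [0,0,0],"angular": [0,0,0]},
  {"claw": 255,"dp": [0,0,0],"angular": [0,0,0]},
  {"claw": 255,"dp": [0,0,0],"angular": [0,0,0]},
])

```text
clock: 18.55
tcp_pos: [0.5898, -0.0037, 0.0806]
orientation: [0.0, 0.73, -0.684, -0.001]
wrist_force: [-0.1, 0.2, -0.8]
finger_gap: -0.0
```

Run:
```python
from h import *
to([.620,-.012,.075],183.7)
a,_=shot('top');b,_=shot('side')
x=cv2.resize(a[110:220,200:310],None,fx=3.6,fy=3.6,interpolation=2); y=cv2.resize(b[110:220,240:350],None,fx=3.6,fy=3.6,interpolation=2)
save(np.hstack([x,y]),'c7.png')
```

```text
t 18.55 tcp [ 0.5898 -0.0037  0.0806] gap -0.0 F [-0.1  0.2 -0.8] yawy -176.31
dp mm [ 10.2 -29.6   5.6] turn [ 0.07  0.02 -0.01]
```

View pics/c7.png

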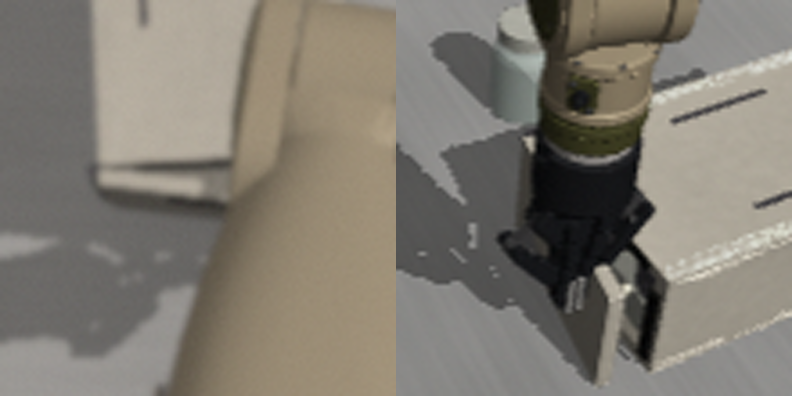

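play_rows([
  {"claw": 255,"dp": [0,0,-0.005],"angular": [0,0,0]},
  {"claw": 255,"dp": [0.001,-0.002,0],"angular": [0,0,0]},
  {"claw": 255,"dp": [0.001,-0.002,0],"angular": [0,0,0]},
  {"claw": 255,"dp": [0.001,-0.002,0],"angular": [0,0,0]},
  {"claw": 255,"dp": [0,-0.002,0],"angular": [0,0,0]},
  {"claw": 255,"dp": [0,-0.002,0],"angular": [0,0,0]},
  {"claw": 255,"dp": [0,-0.002,0],"angular": [0,0,0]},
  {"claw": 255,"dp": [0,-0.002,0],"angular": [0,0,0]},
])

```text
clock: 19.32
tcp_pos: [0.6051, -0.0063, 0.0856]
orientation: [0.0, 0.729, -0.684, -0.0]
wrist_force: [-0.6, -0.3, -0.4]
finger_gap: -0.0003
```

play_rows([
  {"claw": 255,"dp": [0,-0.001,0],"angular": [0,0,0]},
  {"claw": 255,"dp": [0,-0.001,0],"angular": [0,0,0]},
  {"claw": 255,"dp": [0,-0.001,0],"angular": [0,0,0]},
  {"claw": 255,"dp": [0,-0.001,0],"angular": [0,0,0]},
  {"claw": 255,"dp": [0,-0.001,0],"angular": [0,0,0]},
  {"claw": 255,"dp": [0,-0.001,0],"angular": [0,0,0]},
  {"claw": 255,"dp": [0,-0.001,0],"angular": [0,0,0]},
  {"claw": 255,"dp": [0,-0.001,0],"angular": [0,0,0]},
])

```text
clock: 19.98
tcp_pos: [0.6107, -0.0064, 0.0856]
orientation: [0.002, 0.729, -0.684, -0.001]
wrist_force: [-8.1, -3.9, 4.9]
finger_gap: -0.0004
```

play_rows([
  {"claw": 255,"dp": [0,-0.001,0],"angular": [0,0,0]},
  {"claw": 255,"dp": [0,-0.001,0],"angular": [0,0,0]},
  {"claw": 255,"dp": [0,-0.001,0],"angular": [0,0,0]},
  {"claw": 255,"dp": [0,-0.001,0],"angular": [0,0,0]},
  {"claw": 255,"dp": [0,-0.001,0],"angular": [0,0,0]},
  {"claw": 255,"dp": [0,-0.001,0],"angular": [0,0,0]},
  {"claw": 255,"dp": [0,0,0],"angular": [0,0,0]},
  {"claw": 255,"dp": [0,0,0],"angular": [0,0,0]},
])

```text
clock: 20.65
tcp_pos: [0.6194, -0.0052, 0.0859]
orientation: [-0.0, 0.729, -0.684, 0.0]
wrist_force: [0.3, -0.8, -0.2]
finger_gap: 0.0
```

play_rows([
  {"claw": 255,"dp": [0,-0.001,0],"angular": [0,0,0]},
  {"claw": 255,"dp": [0,-0.001,0],"angular": [0,0,0]},
  {"claw": 255,"dp": [0,-0.001,0],"angular": [0,0,0]},
  {"claw": 255,"dp": [0,0,0],"angular": [0,0,0]},
  {"claw": 255,"dp": [0,0,0],"angular": [0,0,0]},
  {"claw": 255,"dp": [0,0,0],"angular": [0,0,0]},
  {"claw": 255,"dp": [0,0,0],"angular": [0,0,0]},
  {"claw": 255,"dp": [0,0,0],"angular": [0,0,0]},
])

```text
clock: 21.32
tcp_pos: [0.6219, -0.0052, 0.0858]
orientation: [-0.0, 0.729, -0.684, -0.0]
wrist_force: [-0.1, 1.0, 0.4]
finger_gap: -0.0002
```

play_rows([
  {"claw": 255,"dp": [0,0.005,0],"angular": [0,0,0]},
  {"claw": 255,"dp": [0,0.01,0],"angular": [0,0,0]},
  {"claw": 255,"dp": [0,0.02,0],"angular": [0,0,0]},
  {"claw": 255,"dp": [0,0.03,0],"angular": [0,0,0]},
  {"claw": 255,"dp": [0,0.03,0],"angular": [0,0,0]},
  {"claw": 255,"dp": [0,0.02,-0.03],"angular": [0,0,0]},
  {"claw": 255,"dp": [0,0,-0.04],"angular": [0,0,0]},
  {"claw": 255,"dp": [-0.03,0,-0.04],"angular": [0,0,0]},
])

```text
clock: 21.98
tcp_pos: [0.5036, 0.0101, 0.1902]
orientation: [0.001, 0.728, -0.686, -0.0]
wrist_force: [1.3, 0.2, 0.6]
finger_gap: -0.0001
```

play_rows([
  {"claw": 255,"dp": [-0.04,0,-0.01],"angular": [0,0,0]},
  {"claw": 255,"dp": [-0.04,0,0],"angular": [0,0,0]},
  {"claw": 255,"dp": [-0.04,0,0],"angular": [0,0,0]},
  {"claw": 255,"dp": [-0.04,0,0],"angular": [0,0,0]},
  {"claw": 255,"dp": [-0.04,0,0],"angular": [0,0,0]},
  {"claw": 255,"dp": [-0.02,0,0],"angular": [0,0,0]},
  {"claw": 255,"dp": [0,0,0],"angular": [0,0,0]},
  {"claw": 255,"dp": [0,0,0],"angular": [0,0,0]},
])

```text
clock: 22.65
tcp_pos: [0.4908, 0.2328, 0.199]
orientation: [0.0, 0.73, -0.683, 0.0]
wrist_force: [-1.2, -0.8, -0.1]
finger_gap: -0.0005
```

Run:
```python
from h import *
to([.45,.2,.2],183.7)
a,_=shot('top');b,_=shot('side')
x=cv2.resize(a[110:270,200:330],None,fx=3,fy=3,interpolation=2); y=cv2.resize(b[100:260,230:360],None,fx=3,fy=3,interpolation=2)
save(np.hstack([x,y]),'c8.png')
```

```text
t 22.65 tcp [0.4908 0.2328 0.199 ] gap -0.0005 F [-1.2 -0.8 -0.1] yawy -176.18
dp mm [30.  42.9 -1. ] turn [ 0.01 -0.02  0.12]
```

View pics/c8.png

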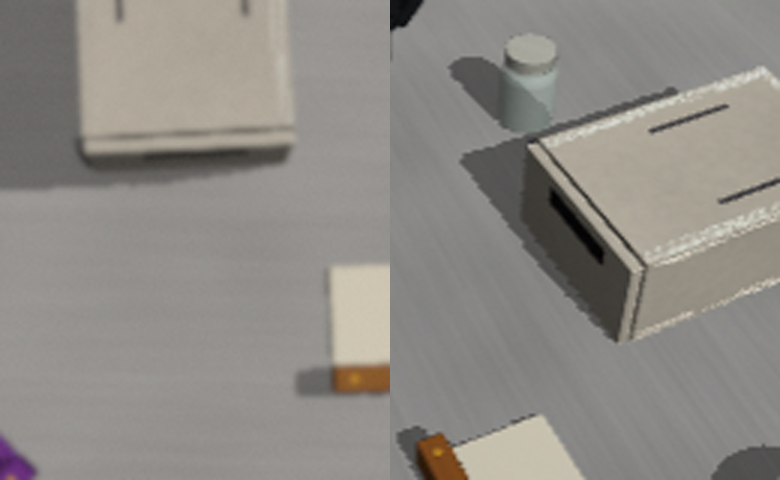

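The door is flush and parallel to the mouth in both views: top crop seam (85,140)–(290,130), with an even gap in the side view. It stayed shut after release, the scraper lies on the bench and the jar is untouched. Handing in.

```bash
python3 -c "
from workcell import env
print(env.hand_in())"
```

```text
the job is handed in; nothing more can be done
None
```

The job is done and handed in at 22.8 s on the robot's clock; no verdict was reported.

- **Tray:** I gripped the wooden-handled scraper and slid the tray in with the edge of its blade. At about 14 N it stopped and would not move further. Depth readings put its front about 15 mm inside the mouth, roughly even across the width and within the 10 to 28 mm for fully home. The hidden buffer could not be seen; that it is pressed flush is inferred from that firm stop and the depth.
- **Scraper:** It lies flat on the bench at about (0.42, -0.15), clear of the door's swing.
- **Door:** I pushed it with the closed fingers. The resistance rose to about 8 N and then dropped to zero as the catch snapped in. In the last pictures, taken after the hand had moved away, it was flush and parallel to the mouth. A further 3 mm nudge met no resistance, so the fingers may not have been touching the door then. That the latch is holding rests on the snap and those pictures.
- **Bystanders and look-alikes:** I did not touch the tub, jar or bowl, or the pink and purple look-alikes. The last picture shows the jar standing. The others were not all in that view.

No check failed or disagreed.

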